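# Re-arm a drooping signal lamp and park it in its dock

### The arm

A 7-joint arm with a two-finger parallel gripper is mounted at the origin on the work surface. World frame = base frame: x ahead of the robot, y to its left, z up, the work surface at z = 0. Lengths are in m, angles in rad, forces in N, time in s.
With the tool pointing down it reaches from about 0.4 to 0.85 m from the base axis. Payload 4.5 kg.
Tool frame: the origin (TCP) lies midway between the tips of the shut fingers; the grasp point (between the pads) lies 19 mm behind it; z points along the fingers, y is the line along which they close (so a half turn about z gives the same grasp; the last joint's range is limited). The gripper opens to 88 mm and grips with 3 to 60 N. Pads are 18 mm wide; open, the fingers measure 123 mm over their backs; the gripper's body (75 mm by 187 mm) begins 45 mm behind the grasp point.
Start: joints at [1.313, 0.689, -0.195, 1.565, 0.157, 0.902, -0.215], TCP at [0.18, -0.599, 0.239] pointing down, gripper open.
Joint ranges: [-3.01, 3.01], [-0.46, 2.08], [-1.47, 1.51], [0.13, 2.56], [-1, 4.14], [0.04, 2.09], [-2.66, 2.66]. Speed limits (rad/s): [2.57, 2.57, 3.14, 3.14, 3.14, 3.14, 3.14].

### API

Orientations are given as a unit quaternion [x, y, z, w].
In Python, from plant import sensors, eyes, finish_job gives the robot as it stands.
- The arm moves only by the tool send_rows, never from a script. Its argument "rows" is text: rows parted by semicolons, each of 4 numbers parted by spaces: the shift along the tool's x, y, z normalised to -1 to 1, where 1 is 30 cm, then the turn about the tool's z normalised to -1 to 1, where 1 is 2 pi rad. A call has 1 to 10 rows; each row is the pose to reach, as a shift and turn from the pose commanded when the call began, along the tool's axes at that moment, turning the shorter way round; what a row does not reach only later rows make up. A row lasts 1/12 s, in which the tool goes at most 41.7 mm and 7.16 degrees, less where a joint would pass 70% of its speed; a pose out of reach is approached as far as the arm can. A call with a number of a shift or a turn outside -1 to 1 is refused whole. A call with a gripper value outside its range is refused whole. "jaw" is the closure, from -1 (fully open) to 1 (shut), set as the call begins (left out, the last holds). The fingers move at their own pace and stop on an object; "force" is the grip in N (left out, the last holds). Time passes only in rows, so rows that repeat a pose let the fingers close. It gives the time, the measured TCP pose, the force, the opening and the grip force at its end, in the units of the state.
- sensors.get_state(): the state, without advancing time (a new reading comes with each control period).
- eyes.snapshot(name): name is "scene" or "top" or "wrist"; returns (picture, depth): 480x640x3 uint8, red, green, blue; 480x640 float32, m along the optical axis (not along the pixel's ray), 0 where there is no reading.
- eyes.calibration(name): a dict with "fov_y" (degrees; the focal length in pixels is half the picture's height over the tangent of half this angle, whatever the lens; pixels are square), "cx", "cy" (the principal point, pixels), "world_from_camera" (4x4, takes a point from camera to world coordinates). Camera axes: x right, y down, z forward; pixel columns grow to the right and rows downward; lengths in m; the calibration is good to about 2 mm. A picture is of the moment at which its call begins: read the wrist's pose just before it. calibration takes no time and is no camera call; for the wrist camera it gives the pose at the moment of the call.
- finish_job(): hands the job in; it is judged then, once.
The state is a dict: "clock": time; "q": joint angles; "qd": joint speeds; "joint_torque": joint torques, N m; "tool_pos": TCP position; "eef_rot": TCP orientation; "contact_force": force on the tool from outside, world axes, zero at the start; "moment": the same for the moment, N m; "opening": opening from 0.0 (shut) to 1.0 (fully open); "finger_force": force on a finger pad.
Only numpy, scipy, OpenCV 4.12 (cv2) and the standard library are available. Lean on these libraries where they do the work, as an engineer would, in place of code of your own. Each camera call takes 0.05 s, during which the arm holds its last target. There are 200 camera calls.

### The job

The signal lamp's mast has flopped over on its weak sprung foot. Lift the lamp by its grip block clear of the bench, bring the mast upright by balancing it with the base and, touching the mast with nothing, keep it upright in mid-air for more than five seconds so that its tilt alarm re-arms; do not carry the lamp off before it is upright, and do not let it flop over again on the way. Then bring the mast in between the prongs of the dock's fork without knocking it, set the base down gently, level in the dock tray, let go and move clear; leave the other things on the bench alone.

Things in the scene. Friction and masses are not known exactly. Their poses are not given: they have to be found in the camera images.
- lamp: Signal lamp's base, loose, 0.52 kg without mast. Dark steel plate 300 x 110 x 14 mm; origin at the centre of its underside, x along its length towards the mast (at the start roughly away from the robot), z up. Grip block in the middle; grey battery box at x -110 mm, 70 x 90 mm, top at 61 mm. The whole lamp's centre of mass is within 15 mm of the block's centre in x.
- lamp_grip (a point): Middle of the black rubber grip block, 56 mm above the base's origin, base axes. The block is 60 mm (x) by 36 mm (y), from 14 to 82 mm above the origin; pinch it across its y faces.
- mast: Lamp's mast, hinged to the base between two lugs; origin on the pivot, at x 130, y 0, z 35 mm of the base; z up the mast; x = hinge axis = base x, so it swings sideways only; positive rotation about x takes the head to the base's -y. Tube 18 mm diameter to z 205 mm, then the head. At the start it leans on its stop, head to base -y. Nominal 0.32 kg (+-10 %), all of the mast and head.
- mast_pivot (a point): Pivot in the sprung foot. About it: mast inertia 0.0160 kg m2, spring 0.45 N m/rad towards square to the base, oil damper 0.15 N m s/rad, stops 0.26 rad either side of square. The spring is weaker than gravity (0.68 N m/rad): on a level base the mast slowly falls to a stop (time constant 0.6 to 1.1 s); rolling the base about its x against the lean brings it back.
- mast_head (a point): Centre of the lamp head, on the mast axis 245 mm from the pivot; head 64 mm diameter, 205 to 285 mm from the pivot. The mast's centre of mass is 216 mm from the pivot.
- dock: Fixed steel dock: shallow tray, outside 360 (x) x 156 (y) mm, inside 350 x 146 mm, floor 6 mm and rims 13 mm above the bench; origin at the centre of the tray, on the bench; a fork on a post at its +x end. The lamp sits with its axes along the dock's and its origin over the dock's. The mast enters the fork along dock +x, the base kept higher than the rims.
- dock_fork (a point): Between the fork's two level prongs, where the seated mast stands: x 130, y 0, z 205 mm of the dock. Prongs run along dock x from x 110 to 220 mm, at y +-29 mm, 8 mm thick, 50 mm free between them, 28 mm high; mouth flared to about 74 mm at x 85 mm, open to -x.
- padlock: Brass padlock lying on the bench, about 80 x 45 x 22 mm. Bystander, leave alone.
- wrench: Steel wrench lying on the bench, 170 mm long, under 25 mm high. Bystander, leave alone.
- spray: Spray can, 60 mm diameter, 170 mm high. Bystander, leave alone.
- jar: Jar, 68 mm diameter, 80 mm high. Bystander, leave alone.
- gauge: Brass dial gauge lying face up, 64 mm diameter, 30 mm high. Bystander, leave alone.
- bin: Blue open bin, 120 x 150 x 60 mm. Bystander, leave alone.

How it is judged:
On the way:
1. the lamp is held in mid-air with its mast within 0.12 rad of upright and touched by nothing, for 5 s on end (height (world z) of lamp above 0.03 m and angle between mast's own z axis and vertical below 0.12 rad and contact force between mast and anything else below 0.3 N), for 5 s.
At the end, for the whole second after the job is handed in: The base lies flat in the dock tray (origin within 25 mm of the dock's, axes within 0.12 rad, less than 11 mm above the bench, tilt under 0.05 rad), the mast stands between the fork's prongs within 0.14 rad of upright, and the lamp is at rest (horizontal distance between lamp and dock below 0.025 m and angle between the x axis of lamp and the x axis of dock, either way round below 0.12 rad and z of lamp in the frame of dock below 0.011 m and angle between lamp's own z axis and vertical below 0.05 rad and x of mast_head in the frame of dock above 0.1 m and angle between mast's own z axis and vertical below 0.14 rad and linear speed of lamp below 0.02 m/s and angular speed of mast below 0.25 rad/s); the robot touches nothing.
It fails at once if the mast is more than 0.2 rad from upright when the lamp has been taken more than 0.12 m from its start (distance of lamp from where it was at the start of the episode above 0.12 m and angle between mast's own z axis and vertical above 0.2 rad).
It fails at once if the mast is knocked or pressed with more than 8 N (contact force between mast and anything else above 8 N).
It fails at once if the lamp is slammed into the dock (over 60 N) (contact force between lamp and dock above 60 N).
It fails at once if a bystander is moved more than 30 mm (distance of any of padlock, wrench, spray, jar, gauge, bin from where it was at the start of the episode above 0.03 m).
It also fails if it takes over 72 s, if anything falls off the work surface, if the arm or the gripper's body presses on something with over 40 N, if the wrist force passes 120 N, or if a joint passes its speed limit or range.

## Working session

There is one attempt and no reset: what is moved stays moved. The work goes in short steps, Python scripts to look and compute and a tool call to move; the robot and the scene stay as the last step left them, time stands still between calls to the robot, and variables do not carry over. Pictures are saved under pics/ and viewed, at most 10 in all, crops included, and the job is handed in when it is done.

Besides the shell and the picture viewer there is one more tool, called as name(argument=value, ...) on one line, values as JSON. send_rows: Moves the arm, as the interface text tells. Scaled input: -1 to 1 covers 30 cm each way for a shift and 2 pi rad each way for a turn. Its arguments: {"type":"object","properties":{"rows":{"type":"string"},"jaw":{"type":"number"},"force":{"type":"number"}},"required":["rows"]}

```bash
mkdir -p pics; ls
python3 - <<'E'
from plant import sensors, eyes
import cv2,numpy as np
np.set_printoptions(precision=4,suppress=True)
s=sensors.get_state(); print(s)
for n in("scene","top","wrist"):
    p,d=eyes.snapshot(n); c=eyes.calibration(n); print(n,c)
    cv2.imwrite(f"pics/{n}0.png",p[:,:,::-1]); np.savez(f"{n}0.npz",p=p,d=d,W=c["world_from_camera"],f=240/np.tan(np.radians(c["fov_y"]/2)),cx=c["cx"],cy=c["cy"])
print(sensors.get_state()["clock"])
E
```

```text
pics
{'clock': 0.0, 'q': array([ 1.3128,  0.69  , -0.1945,  1.5663,  0.1573,  0.9025, -0.2151]), 'qd': array([-0.0015, -0.0001, -0.0003, -0.0006,  0.0005, -0.0008, -0.0013]), 'joint_torque': array([  0.0004, -52.7557,  -1.2666, -15.3427,  -0.0524,   0.0067,
         0.0002]), 'tool_pos': array([ 0.1795, -0.598 ,  0.2379]), 'eef_rot': array([ 0.9894,  0.1454, -0.0002, -0.0009]), 'contact_force': array([ 0.0701, -0.0346, -0.5772]), 'moment': array([-0.0158,  0.002 , -0.0067]), 'finger_force': 0.0, 'opening': 1.001345939215189}
scene {'fov_y': 48.802677737073054, 'cx': 311.40635445682284, 'cy': 236.3506249684568, 'world_from_camera': array([[-0.4979,  0.7334, -0.4628,  1.1856],
       [ 0.8672,  0.4222, -0.2639,  0.3833],
       [ 0.0018, -0.5327, -0.8463,  1.3642],
       [ 0.    ,  0.    ,  0.    ,  1.    ]])}
top {'fov_y': 42.76279977133642, 'cx': 317.78484461952604, 'cy': 238.66906531054477, 'world_from_camera': array([[ 0.002 , -0.9816,  0.1908,  0.2166],
       [-0.9998, -0.0061, -0.0212,  0.0172],
       [ 0.0219, -0.1907, -0.9814,  1.8216],
       [ 0.    ,  0.    ,  0.    ,  1.    ]])}
wrist {'fov_y': 61.65292565795306, 'cx': 316.9615299822941, 'cy': 242.99289131006987, 'world_from_camera': array([[ 0.2869, -0.9095, -0.3008,  0.2576],
       [-0.958 , -0.2729, -0.0885, -0.5748],
       [-0.0016,  0.3136, -0.9496,  0.383 ],
       [ 0.    ,  0.    ,  0.    ,  1.    ]])}
0.15
```

View pics/scene0.png

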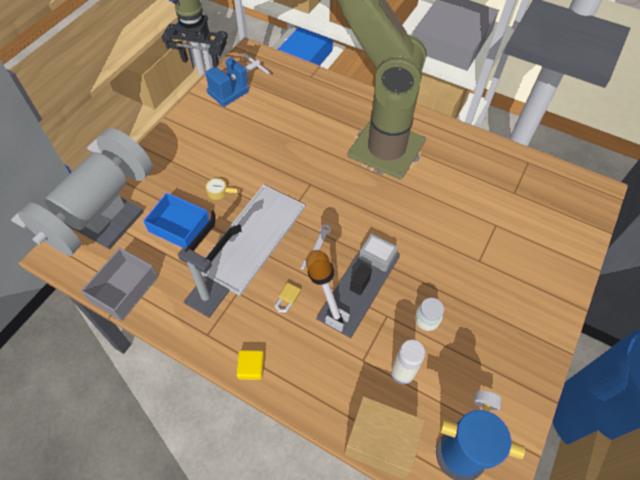

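View pics/top0.png

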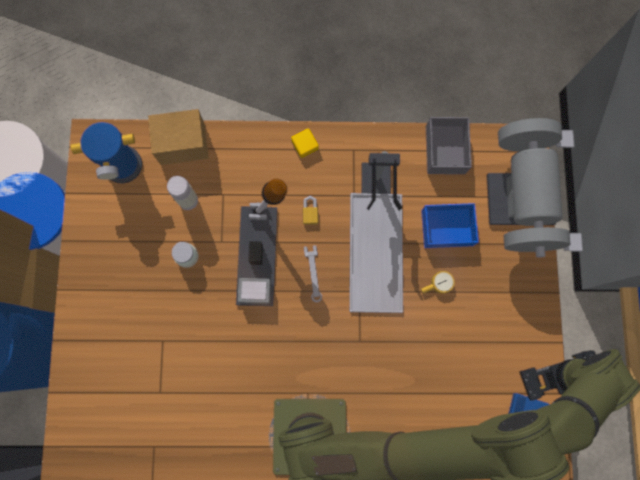

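```bash
cat > h.py <<'E'
import numpy as np,cv2
np.set_printoptions(precision=4,suppress=True)
def K(c): return 240/np.tan(np.radians(c["fov_y"]/2))
def ray(c,uv,z):
    "pixels -> world points on plane z"
    uv=np.atleast_2d(uv).astype(float); W=c["world_from_camera"]
    d=np.c_[(uv[:,0]-c["cx"])/K(c),(uv[:,1]-c["cy"])/K(c),np.ones(len(uv))]@W[:3,:3].T
    return W[:3,3]+d*((z-W[2,3])/d[:,2])[:,None]
def cloud(c,d):
    v,u=np.mgrid[:480,:640]; f=K(c)
    P=np.stack([(u-c["cx"])/f*d,(v-c["cy"])/f*d,d],-1)
    W=c["world_from_camera"]; return P@W[:3,:3].T+W[:3,3]
def proj(c,P):
    W=c["world_from_camera"]; q=(np.atleast_2d(P)-W[:3,3])@W[:3,:3]
    return q[:,:2]/q[:,2:]*K(c)+[c["cx"],c["cy"]]
E
python3 - <<'E'
from h import *
from plant import eyes
for n in("top","scene"):
    c=eyes.calibration(n); z=np.load(n+"0.npz"); p=z["p"]; P=cloud(c,z["d"]); Z=P[...,2]
    hsv=cv2.cvtColor(p,cv2.COLOR_RGB2HSV)
    print(n,"table z",np.median(Z[300:340,280:340]) if n=="top" else np.median(Z[230:260,450:500]))
    X,Y=P[...,0],P[...,1]
    def box(m,name,z=None):
        m=cv2.morphologyEx(m.astype(np.uint8),cv2.MORPH_OPEN,np.ones((3,3)))
        k,l,s,_=cv2.connectedComponentsWithStats(m)
        if k<2: print(name,"none");return
        i=1+np.argmax(s[1:,4]); v,u=np.where(l==i)
        Q=P[v,u]; zz=np.median(Q[:,2]) if z is None else z
        R=ray(c,np.c_[u,v],zz)[:,:2]
        (a,b),(w,h),t=cv2.minAreaRect(R.astype(np.float32))
        print(name,len(u),"z",np.median(Q[:,2]),"ctr",np.array([a,b]),"size",w,h,"ang",t,"mean",R.mean(0))
    reg=(X>0.3)&(X<0.8)
    lamp=reg&(Y>0.08)&(Y<0.4); dock=reg&(Y<0.02)&(Y>-.3)
    box(lamp&(hsv[...,1]<60)&(hsv[...,2]<110)&(Z<.03),"plate",.014)
    box(lamp&(hsv[...,2]>140)&(hsv[...,1]<60)&(Z>.045)&(Z<.075)&(X<.55),"battery",.061)
    box(lamp&(Z>.07)&(Z<.095)&(hsv[...,2]<70)&(X<.6),"block",.082)
    box(dock&(hsv[...,1]<50)&(hsv[...,2]>120)&(Z<.03),"tray",.011)
    box(dock&(Z>.195)&(Z<.235),"fork",.219)
    for (u,v) in ([(257,255),(254,292),(377,253),(389,185),(373,185),(275,190)] if n=="top" else [(362,272),(378,250)]): print((u,v),P[v,u],hsv[v,u])
E
```

```text
top table z 0.0003433503051365472
plate 2101 z 0.014158217687701091 ctr [0.5432 0.1597] size 0.1075887531042099 0.24138560891151428 ang 88.7004165649414 mean [0.5515 0.1578]
battery 452 z 0.0613609427725228 ctr [0.4075 0.1639] size 0.05185770243406296 0.07214485853910446 ang 0.26756975054740906 mean [0.4083 0.1645]
block 265 z 0.08187984727129849 ctr [0.5176 0.1616] size 0.05833461508154869 0.03710566833615303 ang 0.30923622846603394 mean [0.5176 0.1619]
tray 5045 z 0.006523455179064941 ctr [ 0.5302 -0.1968] size 0.1564311534166336 0.36172640323638916 ang 89.53722381591797 mean [ 0.5098 -0.1856]
fork 760 z 0.21739017531435623 ctr [ 0.694  -0.1953] size 0.1610710769891739 0.09219586104154587 ang 0.4222840368747711 mean [ 0.7141 -0.1982]
(257, 255) [0.5051 0.1538 0.0867] [ 0 12 41]
(254, 292) [0.4015 0.1621 0.0621] [165  11 181]
(377, 253) [ 0.5264 -0.2002  0.0076] [135  12 165]
(389, 185) [ 0.7378 -0.2402  0.0109] [144  17  73]
(373, 185) [ 0.678  -0.1672  0.2172] [173  28  37]
(275, 190) [0.6362 0.0939 0.3096] [ 15 212 106]
scene table z -0.0007039793502200409
plate 1852 z 0.013660375561227234 ctr [0.5233 0.1619] size 0.10966947674751282 0.29696205258369446 ang 88.41507720947266 mean [0.5436 0.171 ]
battery 671 z 0.05942991641611339 ctr [0.4169 0.1663] size 0.08865288645029068 0.0754069909453392 ang 89.05335235595703 mean [0.4167 0.1662]
block 277 z 0.08074095406328285 ctr [0.5243 0.163 ] size 0.0370088629424572 0.06509430706501007 ang 88.69441223144531 mean [0.5242 0.1628]
tray 4854 z 0.005607779339617203 ctr [ 0.5341 -0.1953] size 0.16303905844688416 0.36797913908958435 ang 89.1866455078125 mean [ 0.533  -0.1855]
fork 1081 z 0.21596059841549642 ctr [ 0.7039 -0.1939] size 0.10213890671730042 0.16703462600708008 ang 88.25508117675781 mean [ 0.7204 -0.1916]
(362, 272) [0.5163 0.1618 0.0834] [15  9 54]
(378, 250) [0.4162 0.1648 0.0581] [132   6 210]
```

send_rows(rows="0.9 -1 0 -0.2;0.9 -1 0 -0.2;0.9 -1 0 -0.2;0.9 -1 0 -0.2;0.9 -1 0 -0.2;0.9 -1 0 -0.2;0.9 -1 0 -0.2;0.9 -1 0 -0.2;0.9 -1 0 -0.2;0.9 -1 0 -0.2", jaw=-1)

```text
clock: 0.98
tool_pos: [0.3534, -0.2301, 0.239]
eef_rot: [0.714, 0.7, 0.001, 0.0]
contact_force: [0.2, -0.4, 0.2]
opening: 0.998
finger_force: 0.0
```

send_rows(rows="1 0.3 0 -0.2;1 0.3 0 -0.2;1 0.3 0 -0.2;1 0.3 0 -0.2;1 0.3 0 -0.2;1 0.3 0 -0.2;1 0.3 0 -0.2;1 0.3 0 -0.2;1 0.3 0 -0.2;1 0.3 0 -0.2")

```text
clock: 1.82
tool_pos: [0.4511, 0.0658, 0.2388]
eef_rot: [0.169, 0.986, 0.001, 0.0]
contact_force: [0.3, -0.7, -0.3]
opening: 1.002
finger_force: 0.0
```

```bash
cat >> h.py <<'E'
def rel(s,target,yaw):
    q=s["eef_rot"]; psi=2*np.arctan2(q[1],q[0]); d=np.array(target)-s["tool_pos"]
    c,n=np.cos(psi),np.sin(psi); dy=(yaw-psi+np.pi)%(2*np.pi)-np.pi
    return np.array([(d[0]*c+d[1]*n)/.3,(d[0]*n-d[1]*c)/.3,-d[2]/.3,-dy/2/np.pi]),psi
E
python3 - <<'E'
from h import *
from plant import sensors
s=sensors.get_state(); print(s["q"],s["tool_pos"])
print(rel(s,(.521,.162,.18),np.pi-.022))
E
```

```text
[ 0.3073  0.5887 -0.8681  2.0361  0.6289  0.8029  0.2943] [0.4511 0.0658 0.2388]
(array([-0.1128,  0.3799,  0.1959, -0.0506]), np.float64(2.801586580360438))
```

send_rows(rows="-0.1128 0.38 0.196 -0.0506;-0.1128 0.38 0.196 -0.0506;-0.1128 0.38 0.196 -0.0506")

```text
clock: 2.07
tool_pos: [0.5186, 0.1538, 0.1824]
eef_rot: [0.014, 1.0, -0.0, 0.0]
contact_force: [0.7, -0.3, 0.6]
opening: 1.0
finger_force: 0.0
```

Run:
```python
from h import *
from plant import sensors,eyes
for i in range(8):
    s=sensors.get_state(); r,psi=rel(s,(.521,.162,.18),np.pi-.022); print(s["clock"],r[:3]*.3,psi)
    p,d=eyes.snapshot("wrist")
cv2.imwrite("pics/w1.png",p[:,:,::-1])
```

```text
2.0667 [-0.0021  0.0083  0.0024] 3.1134005632923976
2.1167 [ 0.      0.0004 -0.0005] 3.1191418613189796
2.1667 [-0.0023  0.0033  0.0006] 3.1143699457002274
2.2167 [-0.0034  0.0061  0.0016] 3.111707622996696
2.2667 [-0.0038  0.0081  0.0024] 3.1102470248287255
2.3167 [-0.0039  0.0092  0.003 ] 3.1092242828954513
2.3667 [-0.0037  0.0097  0.0035] 3.1086517422423467
2.4167 [-0.0035  0.01    0.0038] 3.1083248182184944
```

View pics/w1.png

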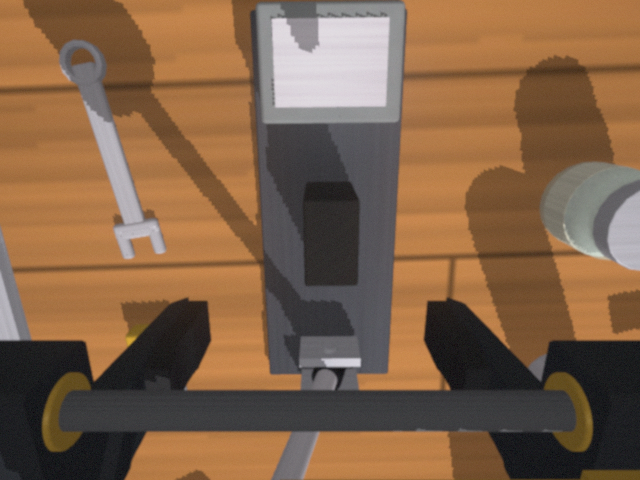

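send_rows(rows="-0.012 0.033 0.1 -0.001;-0.012 0.033 0.2 -0.001;-0.012 0.033 0.3 -0.001;-0.012 0.033 0.4 -0.001;-0.012 0.033 0.46 -0.001;-0.012 0.033 0.49 -0.001;-0.012 0.033 0.49 -0.001;-0.012 0.033 0.49 -0.001")

```text
clock: 3.13
tool_pos: [0.5218, 0.1632, 0.0372]
eef_rot: [0.013, 1.0, 0.0, 0.0]
contact_force: [-0.2, 0.1, -0.4]
opening: 1.002
finger_force: 0.0
```

send_rows(rows="0 0 0 0;0 0 0 0;0 0 0 0;0 0 0 0;0 0 0 0;0 0 0 0;0 0 0 0;0 0 0 0", jaw=1, force=50)

```text
clock: 3.8
tool_pos: [0.5214, 0.1617, 0.0362]
eef_rot: [0.013, 1.0, -0.002, -0.0]
contact_force: [-0.5, -8.0, 5.2]
opening: 0.423
finger_force: 3.7
```

Run:
```python
from h import *
from plant import sensors,eyes
s=sensors.get_state(); print(s)
for n in("scene","top"):
    p,d=eyes.snapshot(n); cv2.imwrite(f"pics/{n}1.png",p[:,:,::-1]); np.savez(f"{n}1.npz",p=p,d=d)
p=cv2.imread("pics/scene1.png")[150:390,200:520]; q=cv2.imread("pics/top1.png")[130:370,180:440]
cv2.imwrite("pics/m1.png",np.hstack([cv2.resize(p,(400,300)),cv2.resize(q,(325,300))]))
```

```text
{'clock': 3.8, 'q': array([-0.0118,  0.9908, -0.6532,  1.9185,  1.0548,  0.6282,  0.1755]), 'qd': array([ 0.0105, -0.0073,  0.036 ,  0.0109,  0.0038,  0.0384, -0.0011]), 'joint_torque': array([ -3.715 , -49.5357, -11.3799,  -6.6152,  -0.3251,  -2.4089,
        -0.0178]), 'tool_pos': array([0.5214, 0.1617, 0.0362]), 'eef_rot': array([ 0.0131,  0.9999, -0.0019, -0.0001]), 'contact_force': array([-0.535 , -8.0296,  5.1512]), 'moment': array([-1.4313, -0.1016,  0.0135]), 'finger_force': 3.667499817966018, 'opening': 0.4232997651948818}
```

View pics/m1.png

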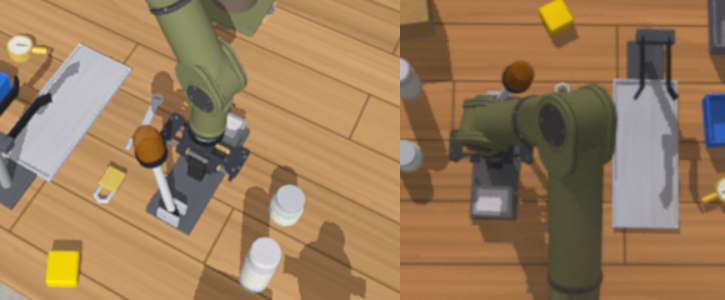

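```bash
cat >> h.py <<'E'
def blob(c,p,d,zmin=.2):
    hsv=cv2.cvtColor(p,cv2.COLOR_RGB2HSV); Z=cloud(c,d)
    m=((hsv[...,0]<24)&(hsv[...,1]>150)&(Z[...,2]>zmin)&(Z[...,0]>.4)).astype(np.uint8)
    m=cv2.morphologyEx(m,cv2.MORPH_OPEN,np.ones((3,3)))
    k,l,s,_=cv2.connectedComponentsWithStats(m)
    i=1+np.argmax(s[1:,4]); v,u=np.where(l==i)
    return (u.min()+u.max())/2,(v.min()+v.max())/2,np.array([u.mean(),v.mean()]),len(u)
def theta(c,p,d,tcp,psi):
    "lean (+ = head to lamp -y) from scene picture; lamp yaw=psi-pi"
    _,_,uv,n=blob(c,p,d); a=psi-np.pi
    ex=np.array([np.cos(a),np.sin(a),0]); ey=np.array([-np.sin(a),np.cos(a),0])
    piv=tcp-[0,0,.037]+.130*ex+[0,0,.035]
    W=c["world_from_camera"]; r=W[:3,:3]@np.array([(uv[0]-c["cx"])/K(c),(uv[1]-c["cy"])/K(c),1])
    t=((piv-W[:3,3])@ex)/(r@ex); h=W[:3,3]+t*r-piv
    return np.arctan2(-h@ey,h[2]),np.hypot(h@ey,h[2]),n
E
python3 - <<'E'
from h import *
from plant import eyes
tcp=np.array([.5214,.1617,.0362])
for i in "01":
  for n in("scene","top"):
    c=eyes.calibration(n); z=np.load(f"{n}{i}.npz"); print(n,i,blob(c,z["p"],z["d"]))
    b=blob(c,z["p"],z["d"])[2]
    if n=="scene":print(theta(c,z["p"],z["d"],tcp,3.115))
    else: print("head",ray(c,b,.035+.245*np.cos(.26)))
E
```

```text
scene 0 (np.float64(319.0), np.float64(265.0), array([318.247 , 264.8954]), 583)
(np.float64(0.2532972224769776), np.float64(0.24634756905587016), 583)
top 0 (np.float64(275.0), np.float64(190.0), array([275.0757, 189.721 ]), 423)
head [[0.6474 0.0957 0.2718]]
scene 1 (np.float64(319.0), np.float64(265.0), array([318.3241, 264.9741]), 580)
(np.float64(0.2526353353444581), np.float64(0.24611954252329782), 580)
top 1 (np.float64(275.0), np.float64(189.5), array([274.9693, 189.7028]), 424)
head [[0.6475 0.0959 0.2718]]
```

send_rows(rows="0 0 0 0;0 0 0 0;0 0 0 0;0 0 0 0")

```text
clock: 4.23
tool_pos: [0.5214, 0.1612, 0.0362]
eef_rot: [0.013, 1.0, -0.002, -0.0]
contact_force: [0.6, -5.4, 5.1]
opening: 0.404
finger_force: 49.9
```

```bash
cat > sim.py <<'E'
from h import *
from scipy.optimize import least_squares
W=18.; DT=1/240; PAR=dict(G=.68,k=.45,c=.15,I=.016,ml=.0691,phi=0.)
def step(st,xc,vc,P):
    th,w,x,v=st
    a=W*W*(xc-x)+2*W*(vc-v)
    al=(P["G"]*np.sin(th)-P["k"]*(th-P["phi"])-P["c"]*w-P["ml"]*a*np.cos(th))/P["I"]
    w+=al*DT; th+=w*DT; v+=a*DT; x+=v*DT
    if abs(th)>.26: th=np.sign(th)*.26; w=0 if w*th>0 else w
    return th,w,x,v
def run(st,xc,segs,P=PAR):
    "segs: list of (dx, nsteps); command moves dx linearly over nsteps. returns states at every 4th step"
    out=[]
    for dx,n in segs:
        for i in range(n):
            st=step(st,xc+dx*(i+1)/n,dx/n/DT,P)
            if i%4==3: out.append(st)
        xc+=dx
    return st,xc,np.array(out)
def rows(r): return [(d,20) for d in r]
SNAP=[(0.,12)]
def plan(st,xc,goal,n=24,snapafter=(10,),r0=None,lim=.036,wth=6.,wx=1.5,P=PAR,pre=None,extra=None):
    "optimise n row increments (u, towards lamp -y) ; snapshot pauses after given rows"
    s0,x0=st,xc; prev=st[3]*20*DT
    def segs(r):
        o=[]
        for i,d in enumerate(r):
            o.append((d,20))
            if i+1 in snapafter: o+=SNAP
        return o
    def f(r):
        e,xe,h=run(s0,x0,segs(r),P)
        L=[wth*h[::5,0], 40*np.maximum(np.abs(h[::5,0])-.10,0), 30*np.diff(np.r_[prev,r]),wx*(h[::5,2]-goal), [60*(e[0]),6*e[1],20*(xe-goal),20*e[3]]]
        if extra: L.append(extra(h))
        return np.concatenate(L)
    r0=np.zeros(n) if r0 is None else np.clip(r0,-lim*.99,lim*.99)
    s=least_squares(f,r0,bounds=(-lim,lim),max_nfev=40)
    return s.x,run(s0,x0,segs(s.x),P)[2],s.cost
E
cat > p1.py <<'E'
from sim import *
u0=.09
back=[-.012,-.028,-.036,-.036]
st=(.26,0.,u0,0.); st,xc,hb=run(st,u0,rows(back))
print(st,xc)
def extra(h): return 300*np.maximum(np.minimum(h[:,0]-.185,(h[:,2])-.095),0)
r,h,c=plan(st,xc,.30,n=24,snapafter=(6,16),r0=np.r_[np.full(8,.035),np.full(6,.01),np.zeros(10)],extra=extra,wx=.5)
print(c,np.round(r/.3,3)); print(np.c_[np.arange(len(h))[::5],h[::5]])
for m in (.9,1.1):
  for q in (.2,.26):
    P=dict(PAR,G=.68*m,ml=.0691*m,I=.016*m,c=.15*(1 if q==.2 else 1.2)); P["k"]=P["G"]-.23
    e=run(st,xc,rows(r[:6]),P)[0]; print(m,q,e)
E
python3 p1.py
```

```text
(np.float64(0.26), 0, -0.022449283529745245, -0.44957776039198666) -0.021999999999999992
19.852762954491187 [0.12  0.101 0.083 0.074 0.071 0.07  0.067 0.059 0.052 0.048 0.044 0.041
 0.038 0.036 0.034 0.033 0.03  0.025 0.021 0.018 0.014 0.008 0.002 0.003]
[[  0.       0.2406  -1.7114  -0.0249   0.0018]
 [  5.       0.0429  -1.8468   0.0095   0.5109]
 [ 10.      -0.0444  -0.4463   0.0473   0.3868]
 [ 15.      -0.0563   0.0281   0.0749   0.2924]
 [ 20.      -0.0507   0.0676   0.0973   0.2565]
 [ 25.      -0.0475   0.0085   0.1182   0.2491]
 [ 30.      -0.043    0.4892   0.1376   0.1191]
 [ 35.      -0.014   -0.1973   0.1456   0.203 ]
 [ 40.      -0.0321  -0.1339   0.1645   0.2216]
 [ 45.      -0.0368   0.0074   0.1818   0.1905]
 [ 50.      -0.0348   0.0391   0.1968   0.169 ]
 [ 55.      -0.0321   0.0331   0.2103   0.1551]
 [ 60.      -0.03     0.0241   0.2228   0.144 ]
 [ 65.      -0.0286   0.0175   0.2344   0.1341]
 [ 70.      -0.0276   0.0098   0.2453   0.126 ]
 [ 75.      -0.0275  -0.0029   0.2556   0.121 ]
 [ 80.      -0.0284  -0.0138   0.2656   0.1175]
 [ 85.      -0.0157   0.3601 
[... 272 characters left out ...]
0.0094   0.0553   0.3039   0.0254]
 [120.      -0.0019   0.0768   0.3046   0.0026]
 [125.       0.0016   0.0209   0.3051   0.0075]]
0.9 0.2 (np.float64(-0.0031494637463162943), np.float64(0.024754118748462818), np.float64(0.1348451049589435), np.float64(0.24960943947103742))
0.9 0.26 (np.float64(0.05975885602682668), np.float64(0.09103895190054871), np.float64(0.1348451049589435), np.float64(0.24960943947103742))
1.1 0.2 (np.float64(-0.091250311121291), np.float64(-0.08656356118594279), np.float64(0.1348451049589435), np.float64(0.24960943947103742))
1.1 0.26 (np.float64(-0.015410064813804672), np.float64(0.012995973722889338), np.float64(0.1348451049589435), np.float64(0.24960943947103742))
```

send_rows(rows="0 0 -0.02 0;0 -0.02 -0.06 0;0 -0.06 -0.1 0;0 -0.12 -0.14 0;0 -0.18 -0.15 0;0 -0.24 -0.15 0;0 -0.28 -0.15 0;0 -0.3 -0.15 0;0 -0.3 -0.15 0;0 -0.3 -0.15 0")

```text
clock: 5.07
tool_pos: [0.519, 0.0746, 0.0811]
eef_rot: [0.013, 1.0, 0.001, -0.0]
contact_force: [0.6, 0.2, -8.9]
opening: 0.404
finger_force: 49.9
```

```bash
cat > look.py <<'E'
from sim import *
from plant import sensors,eyes
def look():
    "returns state after the picture and lean at start of the picture"
    s=sensors.get_state(); q=s["eef_rot"]; psi=2*np.arctan2(q[1],q[0])
    c=eyes.calibration("scene"); p,d=eyes.snapshot("scene")
    th,r,n=theta(c,p,d,s["tool_pos"],psi); s2=sensors.get_state()
    return th,r,n,s,s2,psi,p
E
python3 - <<'E'
from look import *
th,r,n,s,s2,psi,p=look(); print(th,r,n,s["tool_pos"],s2["tool_pos"],psi,s2["clock"],s2["contact_force"],s2["moment"])
E
```

```text
0.2554602920571701 0.24538626549060422 582 [0.519  0.0746 0.0811] [0.5192 0.0753 0.0813] 3.1164047718082304 5.1167 [-0.1565  0.1747 -7.5973] [ 0.2587 -0.1665  0.023 ]
```

send_rows(rows="0 0.04 0 0;0 0.133 0 0;0 0.253 0 0;0 0.373 0 0;0 0.253 0 0;0 0.153 0 0;0 0.07 0 0;0 -0.003 0 0;0 -0.073 0 0;0 -0.143 0 0")

```text
clock: 5.95
tool_pos: [0.5182, 0.0321, 0.0815]
eef_rot: [0.012, 1.0, 0.001, 0.0]
contact_force: [0.9, 0.6, -8.7]
opening: 0.406
finger_force: 49.9
```

```bash
cat > p2.py <<'E'
import sys,pickle
from look import *
Y0=.1612
def cycle(cmd_rows,st,xc,goal,n=20,P=PAR,**k):
    "advance model over sent rows, look, correct, plan"
    pre,xc,_=run(st,xc,rows(cmd_rows),P)
    th,r,nn,s,s2,psi,p=look()
    u=Y0-s["tool_pos"][1]
    print("model th,w,x,v",np.array(pre),"| seen th",th,"u",u,"r",r,n)
    return pre,th,s,s2,psi,xc
if __name__=="__main__":
    st,xc=(.26,0.,.0859,0.),.0867
    sent=np.diff(np.r_[0,-.3*np.array([.04,.133,.253,.373,.253,.153,.07,-.003,-.073,-.143])])
    pre,th,s,s2,psi,xc=cycle(sent,st,xc,.3)
    u=Y0-s["tool_pos"][1]
    cur=(th,pre[1],u,pre[3]); xc=.0867+sent.sum()
    cur,_,_=run(cur,xc,SNAP); print("after snap model",np.array(cur),"u",Y0-s2["tool_pos"][1],"clock",s2["clock"],s2["tool_pos"],psi)
    pickle.dump((cur,xc),open("st.pkl","wb"))
    r,h,c=plan(cur,xc,.33,n=20,snapafter=(8,))
    print(c,"cum tool y",np.round(-np.cumsum(r)/.3,3)[:10]); print(h[::5,:][:14])
E
python3 p2.py
```

```text
model th,w,x,v [-0.0473 -0.037   0.1308  0.2497] | seen th -0.031899704786308845 u 0.12905593211031466 r 0.2468592924307373 20
after snap model [-0.0045  0.7481  0.1336  0.0117] u 0.13617516842292143 clock 6.0 [0.5175 0.025  0.0806] 3.118587005114811
0.8782206277570614 cum tool y [-0.064 -0.148 -0.231 -0.308 -0.377 -0.439 -0.494 -0.545 -0.589 -0.624]
[[ 0.0024  0.2441  0.1349  0.1089]
 [-0.0118 -0.3759  0.1524  0.2774]
 [-0.0432 -0.2943  0.1784  0.3197]
 [-0.0598 -0.096   0.2045  0.297 ]
 [-0.0629  0.0188  0.2278  0.2611]
 [-0.06    0.0561  0.2482  0.2293]
 [-0.0557  0.053   0.2663  0.2048]
 [-0.0524  0.0379  0.2826  0.1859]
 [-0.0462  0.3763  0.2964  0.083 ]
 [-0.0229 -0.0988  0.3015  0.1298]
 [-0.0321 -0.0422  0.3133  0.1293]
 [-0.0312  0.0592  0.3227  0.0958]
 [-0.0256  0.0785  0.3297  0.0714]
 [-0.0198  0.0714  0.335   0.054 ]]
```

send_rows(rows="0.02 -0.064 0 0;0.06 -0.148 0 0;0.1 -0.231 0 0;0.14 -0.308 0 0;0.18 -0.377 0 0;0.21 -0.439 0 0;0.23 -0.494 0 0;0.23 -0.545 0 0")

```text
clock: 6.67
tool_pos: [0.4441, -0.1302, 0.0815]
eef_rot: [0.012, 1.0, 0.0, -0.001]
contact_force: [-0.1, 0.3, -8.9]
opening: 0.405
finger_force: 49.9
```

```bash
cat > p3.py <<'E'
# usage: p3.py goal nsnap "cum tool y sent..."
import sys,pickle
from look import *
Y0=.1612
goal=float(sys.argv[1]); ns=int(sys.argv[2]); cum=-.3*np.array(sys.argv[3].split(),float)
P=dict(PAR)
if len(sys.argv)>4: P["phi"]=float(sys.argv[4])
st,xc=pickle.load(open("st.pkl","rb")); sent=np.diff(np.r_[0,cum])
pre,xc,_=run(st,xc,rows(sent),P)
th,r,n,s,s2,psi,p=look(); u=Y0-s["tool_pos"][1]
print("model",np.array(pre),"| seen th",round(th,4),"u",round(u,4),"xc",round(xc,4))
cur=(.3*pre[0]+.7*th,pre[1]+3*(th-pre[0])*0,u,pre[3])
cur,_,_=run(cur,xc,SNAP,P)
print("after",np.array(cur),"u",Y0-s2["tool_pos"][1],"clock",s2["clock"],s2["tool_pos"],psi)
cur=(cur[0],cur[1],Y0-s2["tool_pos"][1],cur[3])
pickle.dump((cur,xc),open("st.pkl","wb"))
open("log.txt","a").write(f"{s['clock']:.3f} {th:.4f} {pre[0]:.4f} {u:.4f}\n")
r,h,c=plan(cur,xc,goal,n=20,snapafter=(ns,),P=P)
print("cum tool y",np.round(-np.cumsum(r)/.3,3)[:10]); print(h[4::10,:3][:10])
E
python3 p3.py .35 8 "-.064 -.148 -.231 -.308 -.377 -.439 -.494 -.545"
```

```text
model [-0.0502  0.0011  0.2944  0.1781] | seen th -0.0082 u 0.2914 xc 0.2931
after [-0.0013  0.524   0.295   0.0172] u 0.29569864530576306 clock 6.7167 [ 0.4445 -0.1345  0.0811] 3.1182479187386423
cum tool y [-0.077 -0.173 -0.262 -0.337 -0.396 -0.442 -0.476 -0.499 -0.511 -0.511]
[[-0.0275 -0.4874  0.3142]
 [-0.0937 -0.1628  0.3726]
 [-0.0837  0.0861  0.4142]
 [-0.0602  0.0924  0.4378]
 [-0.0306  0.1032  0.4455]
 [-0.0182  0.1429  0.4464]
 [ 0.0039  0.1436  0.4367]
 [ 0.0248  0.1268  0.4197]
 [ 0.0397  0.0208  0.3995]
 [ 0.0225 -0.294   0.3894]]
```

```bash
cat > rp.py <<'E'
import sys,pickle
from sim import *
goal,ns,phi,wx,wth=map(float,sys.argv[1:6]); st,xc=pickle.load(open("st.pkl","rb")); P=dict(PAR,phi=phi)
r,h,c=plan(st,xc,goal,n=24,snapafter=(int(ns),),P=P,wx=wx,wth=wth)
print("cum tool y",np.round(-np.cumsum(r)/.3,3)[:10]); print(h[4::10,:3][:12])
E
python3 rp.py .42 6 0.01 0 15; cat log.txt
```

```text
cum tool y [-0.095 -0.184 -0.256 -0.321 -0.382 -0.447 -0.506 -0.548 -0.583 -0.613]
[[-0.0416 -0.6623  0.3187]
 [-0.0763  0.0485  0.3717]
 [-0.0652  0.0048  0.4092]
 [-0.0375 -0.0461  0.435 ]
 [-0.0498  0.0928  0.4632]
 [-0.0375  0.0613  0.4812]
 [-0.0292  0.0586  0.4949]
 [-0.0205  0.0578  0.5046]
 [-0.0119  0.0562  0.511 ]
 [-0.0033  0.0548  0.5151]
 [ 0.0057  0.056   0.5174]
 [ 0.0093 -0.0555  0.5204]]
6.667 -0.0082 -0.0502 0.2914
```

send_rows(rows="0 -0.077 -0.01 0;0 -0.173 -0.03 0;0 -0.262 -0.06 0;0 -0.337 -0.09 0;0 -0.396 -0.11 0;0 -0.442 -0.12 0")

```text
clock: 7.22
tool_pos: [0.4432, -0.264, 0.1182]
eef_rot: [0.013, 1.0, -0.0, 0.001]
contact_force: [0.6, 0.7, -8.5]
opening: 0.405
finger_force: 49.9
```

```bash
python3 p3.py .40 6 "-.077 -.173 -.262 -.337 -.396 -.442"
```

```text
model [-0.0716  0.096   0.4278  0.1527] | seen th -0.0215 u 0.4252 xc 0.4257
after [-0.0155  0.5197  0.428   0.008 ] u 0.42856256809257803 clock 7.2667 [ 0.4428 -0.2674  0.1181] 3.115695410760268
cum tool y [-0.068 -0.151 -0.226 -0.286 -0.33  -0.362 -0.379 -0.382 -0.374 -0.357]
[[-0.0361 -0.4203  0.4443]
 [-0.0931 -0.135   0.4942]
 [-0.0806  0.0918  0.5269]
 [-0.0443  0.1145  0.5378]
 [-0.0324  0.1606  0.5409]
 [-0.0076  0.1615  0.5308]
 [ 0.0156  0.1477  0.5115]
 [ 0.0378  0.1352  0.4858]
 [ 0.0534  0.0053  0.4577]
 [ 0.029  -0.3855  0.4435]]
```

```bash
cat > fit.py <<'E'
from sim import *
A=-.3*np.array([0,.04,.133,.253,.373,.253,.153,.07,-.003,-.073,-.143]); B=.3*np.array([0,.064,.148,.231,.308,.377,.439,.494,.545]); C=.3*np.array([0,.077,.173,.262,.337,.396,.442])
obs=[-.0319,-.0082,-.0215]
def pred(P):
    st,xc=(.26,0,.0862,0.),.0862; o=[]
    for q in(A,B,C):
        st,xc,_=run(st,xc,rows(np.diff(q)),P); o.append(st[0]); st,xc,_=run(st,xc,SNAP,P)
    return np.array(o),st
def mk(v):
    m,k,c,phi=v[:4]; return dict(G=.68*m,k=.45*k,c=.15*c,I=.016*m,ml=.0691*m,phi=phi)
print("nominal",pred(PAR)[0],obs)
pr=np.array([.05,.05,.15,.01,.008])
def f(v): return np.r_[(pred(mk(v))[0]-v[4]-obs)/.006,(v-[1,1,1,0,.005])/pr]
s=least_squares(f,[1,1,1,0,.005],x_scale=pr); v=s.x; P=mk(v); print(v,pred(P),P)
import pickle; pickle.dump((P,v[4],pred(P)[1]),open("par.pkl","wb"))
for name,i in(("m",0),("k",1),("c",2),("phi",3)):
    g=lambda a:np.r_[(pred(mk([a[j] if False else (a[0] if j==i else [1,1,1,0][j]) for j in range(4)]))[0]-.005-obs)]
    q=least_squares(g,[[1,1,1,0][i]],x_scale=.05); print(name,q.x,q.fun)
E
python3 fit.py
```

```text
nominal [-0.0475 -0.0848 -0.1964] [-0.0319, -0.0082, -0.0215]
[0.9941 1.002  1.0337 0.0057 0.0061] (array([-0.0235, -0.0043, -0.0148]), (np.float64(0.012285440749587538), np.float64(0.6394774371789275), np.float64(0.4294481403322925), np.float64(-0.009043522265464374))) {'G': np.float64(0.6759778750648247), 'k': np.float64(0.45090248523054227), 'c': np.float64(0.15505465294229867), 'I': np.float64(0.01590536176623117), 'ml': np.float64(0.06869128112791084), 'phi': np.float64(0.005654642505767635)}
m [0.9183] [ 0.0098  0.0003 -0.0025]
k [1.6611] [-0.0454 -0.0226 -0.0012]
c [1.0828] [ 0.0116  0.0018 -0.0032]
phi [0.0109] [-0.0046 -0.0054  0.0026]
```

```bash
python3 - <<'E'
s=open('p3.py').read()
s=s.replace('P=dict(PAR)\n','P,bias,_=pickle.load(open("par.pkl","rb"))\n').replace('if len(sys.argv)>4: P["phi"]=float(sys.argv[4])\n','')
s=s.replace('u=Y0-s["tool_pos"][1]\n','u=Y0-s["tool_pos"][1]; th+=bias\n',1).replace('.3*pre[0]+.7*th','.3*pre[0]+.7*th')
open('p3.py','w').write(s)
import pickle
P,b,st=pickle.load(open("par.pkl","rb")); _,xc=pickle.load(open("st.pkl","rb"))
pickle.dump(((st[0],st[1],.4286,st[3]),.4257),open("st.pkl","wb"))
r=open('rp.py').read()
r=r.replace('P=dict(PAR,phi=phi)','P=pickle.load(open("par.pkl","rb"))[0]'); open('rp.py','w').write(r)
E
python3 rp.py .45 6 0 1 6; python3 rp.py .45 6 0 .3 3
```

```text
cum tool y [-0.12  -0.24  -0.337 -0.43  -0.516 -0.605 -0.693 -0.757 -0.811 -0.859]
[[-0.0463 -0.9186  0.4572]
 [-0.1065  0.0202  0.5289]
 [-0.1031 -0.0238  0.5825]
 [-0.0712 -0.1807  0.6185]
 [-0.1034  0.0433  0.6612]
 [-0.0979  0.113   0.6895]
 [-0.0686  0.2847  0.699 ]
 [-0.0251  0.2953  0.6855]
 [ 0.0184  0.2844  0.6543]
 [ 0.061   0.2591  0.6097]
 [ 0.0913  0.028   0.5598]
 [ 0.0511 -0.6711  0.5341]]
cum tool y [-0.12  -0.24  -0.338 -0.431 -0.518 -0.607 -0.696 -0.76  -0.814 -0.863]
[[-0.0463 -0.9186  0.4572]
 [-0.1069  0.0151  0.529 ]
 [-0.1037 -0.0242  0.5829]
 [-0.0721 -0.1855  0.6192]
 [-0.1044  0.0472  0.6621]
 [-0.1017  0.0142  0.6913]
 [-0.0985  0.1397  0.7117]
 [-0.0513  0.5164  0.7066]
 [ 0.0309  0.5123  0.6639]
 [ 0.0899  0.1872  0.6018]
 [ 0.1025 -0.0342  0.5461]
 [ 0.0561 -0.7494  0.5177]]
```

send_rows(rows="0 -0.12 0 0;0 -0.245 0 0;0 -0.35 0 0;0 -0.445 0 0;0 -0.535 0 0;0 -0.62 0 0")

```text
clock: 7.77
tool_pos: [0.438, -0.4495, 0.1169]
eef_rot: [0.012, 1.0, 0.0, 0.0]
contact_force: [1.0, -0.8, -9.4]
opening: 0.405
finger_force: 49.9
```

```bash
python3 p3.py .45 6 "-.12 -.245 -.35 -.445 -.535 -.62"
```

```text
model [-0.113  -0.0541  0.6136  0.3004] | seen th -0.1039 u 0.6107 xc 0.6117
after [-0.0757  0.8405  0.6162  0.0166] u 0.6181140609063183 clock 7.8167 [ 0.4366 -0.4569  0.1165] 3.117142093696467
cum tool y [-0.07  -0.144 -0.202 -0.254 -0.298 -0.327 -0.335 -0.323 -0.295 -0.254]
[[-0.0746 -0.2583  0.6329]
 [-0.1022 -0.0089  0.6738]
 [-0.1004 -0.0203  0.7026]
 [-0.0707  0.1615  0.7126]
 [-0.0453  0.262   0.7072]
 [-0.0062  0.2502  0.6825]
 [ 0.0303  0.2325  0.6446]
 [ 0.0655  0.2108  0.5973]
 [ 0.0895 -0.0016  0.5474]
 [ 0.0483 -0.6447  0.522 ]]
```

```bash
python3 rp.py .64 10 0 1 6
```

```text
cum tool y [-0.02  -0.046 -0.073 -0.098 -0.119 -0.136 -0.151 -0.162 -0.171 -0.177]
[[-0.0337  0.2629  0.6203]
 [-0.0328 -0.0503  0.6341]
 [-0.0336  0.0076  0.648 ]
 [-0.0288  0.0204  0.6575]
 [-0.0236  0.0205  0.6634]
 [-0.0163  0.0234  0.6656]
 [-0.0137  0.0338  0.6663]
 [-0.0083  0.0345  0.6647]
 [-0.0032  0.0319  0.6613]
 [ 0.0017  0.0297  0.6569]
 [ 0.0056  0.0109  0.6522]
 [ 0.0039 -0.0461  0.6496]]
```

send_rows(rows="0 -0.02 0 0;0 -0.046 0 0;0 -0.073 0 0;0 -0.098 0 0;0 -0.119 0 0;0 -0.136 0 0;0 -0.151 0 0;0 -0.162 0 0")

```text
clock: 8.48
tool_pos: [0.4354, -0.4986, 0.1173]
eef_rot: [0.013, 1.0, -0.0, -0.0]
contact_force: [-0.3, -0.6, -10.0]
opening: 0.403
finger_force: 49.9
```

```bash
python3 p3.py .60 8 "-.02 -.046 -.073 -.098 -.119 -.136 -.151 -.162"
```

```text
model [-0.0261  0.0273  0.6608  0.0364] | seen th -0.0187 u 0.6598 xc 0.6603
after [-0.0161  0.1175  0.6606  0.0042] u 0.6606193394055042 clock 8.5333 [ 0.4352 -0.4994  0.1173] 3.1157689838816354
cum tool y [-0.027 -0.058 -0.084 -0.103 -0.116 -0.121 -0.12  -0.112 -0.099 -0.082]
[[-0.0301 -0.2108  0.6672]
 [-0.0515 -0.0344  0.6859]
 [-0.0429  0.0536  0.6958]
 [-0.0286  0.0664  0.697 ]
 [-0.0202  0.0825  0.693 ]
 [-0.0043  0.0902  0.6827]
 [ 0.0083  0.0785  0.6684]
 [ 0.0204  0.0726  0.6514]
 [ 0.029   0.0021  0.6338]
 [ 0.0159 -0.2103  0.6248]]
```

send_rows(rows="0 -0.027 0 0;0 -0.058 0 0;0 -0.084 0 0;0 -0.103 0 0;0 -0.116 0 0;0 -0.121 0 0;0 -0.12 0 0;0 -0.112 0 0")

```text
clock: 9.2
tool_pos: [0.4347, -0.528, 0.1156]
eef_rot: [0.01, 1.0, 0.003, -0.001]
contact_force: [2.4, 2.8, -13.1]
opening: 0.403
finger_force: 50.0
```

```bash
python3 p3.py .52 8 "-.027 -.058 -.084 -.103 -.116 -.121 -.12 -.112"
```

```text
model [-0.0203  0.0786  0.6945 -0.0354] | seen th 0.0055 u 0.6892 xc 0.6939
after [-0.0076 -0.1589  0.6897  0.0306] u 0.6891685664760192 clock 9.25 [ 0.4347 -0.528   0.1157] 3.120725920513956
cum tool y [-0.048 -0.098 -0.137 -0.161 -0.171 -0.168 -0.153 -0.125 -0.087 -0.041]
[[-0.0555 -0.5398  0.7038]
 [-0.0919 -0.0069  0.7355]
 [-0.069   0.1203  0.7467]
 [-0.04    0.1344  0.741 ]
 [-0.0299  0.1715  0.7278]
 [ 0.0057  0.1772  0.7006]
 [ 0.0297  0.1473  0.6665]
 [ 0.0527  0.1377  0.6276]
 [ 0.0681 -0.0167  0.5883]
 [ 0.0359 -0.4844  0.5682]]
```

Run:
```python
from look import *
import pickle
th,r,n,s,s2,psi,p=look(); print(th,s["tool_pos"],s2["contact_force"],s2["moment"],s2["clock"],s2["q"])
cv2.imwrite("pics/s2.png",p[:,:,::-1])
st,xc=pickle.load(open("st.pkl","rb")); P,b,_=pickle.load(open("par.pkl","rb"))
st=run(st,xc,SNAP,P)[0]; print(st); pickle.dump((st,xc),open("st.pkl","wb"))
```

```text
0.0011539697683275543 [ 0.4347 -0.528   0.1157] [  0.9312   5.8754 -12.5473] [1.7767 0.0554 0.7645] 9.3 [ 1.2022  1.0353 -0.8294  1.4398  0.8222  1.0401  1.7397]
(np.float64(-0.014338045676876925), np.float64(-0.09927432533336705), np.float64(0.6908919083706805), np.float64(0.03272367071257063))
```

View pics/s2.png

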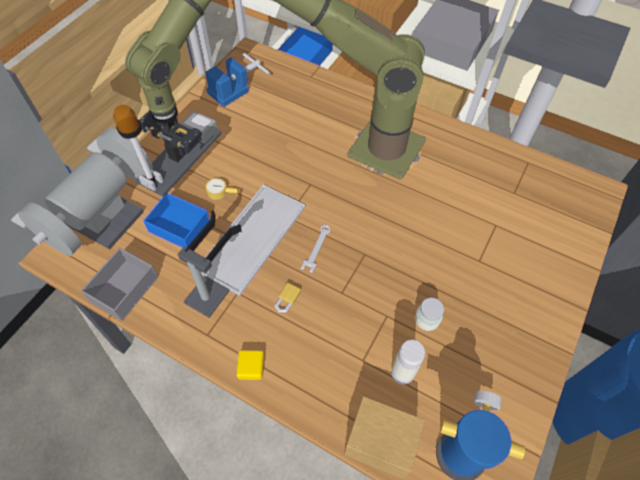

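```bash
python3 - <<'E'
from look import *
c=eyes.calibration("top"); z=np.load("top0.npz"); P=cloud(c,z["d"]); hsv=cv2.cvtColor(z["p"],cv2.COLOR_RGB2HSV)
m=(P[...,2]>.05)&(P[...,2]<.5)&(P[...,1]<-.5)&(P[...,1]>-.95)&(P[...,0]>.3)
for y in np.arange(-.9,-.5,.04):
    q=P[m&(P[...,1]>y)&(P[...,1]<y+.04)]
    if len(q): print(round(y,2),len(q),q.min(0),q.max(0))
c=eyes.calibration("scene"); z=np.load("scene0.npz"); P=cloud(c,z["d"])
m=(P[...,2]>.05)&(P[...,2]<.5)&(P[...,1]<-.5)&(P[...,1]>-.95)&(P[...,0]>.3)
print(P[m].min(0),P[m].max(0))
v=P[60:105,205:250].reshape(-1,3); v=v[v[:,2]>.02]; print("vise",v.min(0),v.max(0))
E
python3 - <<'E'
import sys; sys.path.insert(0,".")
import os; os.chdir(".")
import pickle
from sim import *
P,b,_=pickle.load(open("par.pkl","rb"))
st=(.008,0.,.6892,0.); pickle.dump((st,.689),open("st.pkl","wb"))
st,xc,_=run(st,.689,rows([0,0]),P); print(st)
r,h,c=plan(st,xc,.69,n=22,snapafter=(5,),P=P,wx=3,lim=.03)
print(np.round(-np.cumsum(r)/.3,3)[:10]); print(h[4::10,:3])
E
```

```text
-0.78 350 [ 0.5167 -0.7715  0.1117] [ 0.8796 -0.7402  0.1356]
-0.74 257 [ 0.5177 -0.74    0.0869] [ 0.8775 -0.7001  0.2004]
-0.7 1304 [ 0.5234 -0.7     0.0787] [ 0.8727 -0.66    0.2312]
-0.66 2036 [ 0.4981 -0.66    0.0512] [ 0.872  -0.62    0.2389]
-0.62 2458 [ 0.5239 -0.62    0.0502] [ 0.8734 -0.58    0.2385]
-0.58 927 [ 0.5239 -0.58    0.0728] [ 0.8735 -0.5412  0.226 ]
[ 0.5266 -0.7717  0.05  ] [ 0.9032 -0.5396  0.2363]
vise [-0.0561 -0.6843  0.02  ] [1.1856 0.3833 1.3642]
(np.float64(0.010859346943770345), np.float64(0.023612316556754984), 0.6890387882567842, -0.0005177285487681925)
[-0.044 -0.096 -0.143 -0.18  -0.209 -0.229 -0.241 -0.245 -0.243 -0.237]
[[-0.0227 -0.4267  0.7   ]
 [-0.0649 -0.0732  0.7322]
 [-0.0565  0.0572  0.753 ]
 [-0.0377  0.029   0.7599]
 [-0.0267  0.0953  0.7631]
 [-0.0141  0.0739  0.7596]
 [-0.0039  0.0627  0.7522]
 [ 0.0055  0.0583  0.742 ]
 [ 0.0144  0.0535  0.7299]
 [ 0.0209  0.0029  0.7177]
 [ 0.0117 -0.1502  0.7118]]
```

send_rows(rows="0.13 0.023 0 0;0.26 0.023 0 0;0.29 0 0 0;0.29 -0.05 0 0;0.29 -0.1 0 0;0.29 -0.145 0 0;0.29 -0.18 0 0")

```text
clock: 9.88
tool_pos: [0.3452, -0.5869, 0.1177]
eef_rot: [0.014, 1.0, -0.002, 0.0]
contact_force: [1.4, 0.5, -8.1]
opening: 0.404
finger_force: 50.0
```

```bash
python3 - <<'E'
import pickle,os
pickle.dump(((.008,0.,.6892,0.),.6939),open("st.pkl","wb"))
E
python3 p3.py .66 8 ".023 .023 0 -.05 -.1 -.145 -.18"
python3 -c "
from plant import sensors; s=sensors.get_state(); print(s['contact_force'],s['moment'],s['q'])"
```

```text
model [-0.06    0.0496  0.7491  0.1213] | seen th -0.0778 u 0.7481 xc 0.7479
after [-0.0569  0.3844  0.7502  0.0027] u 0.7504702123866946 clock 9.9333 [ 0.3447 -0.5893  0.1176] 3.1126897501463398
cum tool y [-0.001 -0.002 -0.001  0.003  0.01   0.021  0.034  0.05   0.069  0.089]
[[-0.0337  0.1691  0.7496]
 [-0.0237  0.0138  0.7484]
 [-0.0183  0.0287  0.745 ]
 [-0.0104  0.0421  0.7379]
 [-0.0115  0.0569  0.7306]
 [ 0.002   0.0507  0.7187]
 [ 0.0084  0.0374  0.706 ]
 [ 0.0146  0.0369  0.6928]
 [ 0.0189 -0.0053  0.6802]
 [ 0.0101 -0.1352  0.6737]]
[-0.28182496 -3.56315778 -9.10756092] [-0.33409888 -0.28239414 -0.10503594] [ 1.36382801  1.02861658 -0.83351823  1.45625905  0.83717123  1.02984514
  1.8712852 ]
```

```bash
python3 rp.py .6 8 0 1.5 6
```

```text
cum tool y [-0.012 -0.026 -0.037 -0.042 -0.04  -0.034 -0.021 -0.003  0.02   0.046]
[[-0.0428  0.0528  0.7524]
 [-0.0447 -0.0114  0.7593]
 [-0.0376  0.0406  0.7606]
 [-0.0257  0.0572  0.7547]
 [-0.0248  0.076   0.7464]
 [-0.0077  0.0726  0.731 ]
 [ 0.0013  0.0541  0.713 ]
 [ 0.0098  0.0545  0.6931]
 [ 0.0185  0.054   0.6718]
 [ 0.0273  0.0494  0.6499]
 [ 0.0326 -0.0194  0.6293]
 [ 0.0166 -0.2278  0.6187]]
```

send_rows(rows="0 -0.008 0 0;0 -0.016 0 0;0 -0.022 0 0;0 -0.022 0 0;0 -0.018 0 0;0 -0.01 0 0;0 0.002 0 0;0 0.02 0 0")

```text
clock: 10.6
tool_pos: [0.3465, -0.5772, 0.1174]
eef_rot: [0.013, 1.0, -0.0, 0.0]
contact_force: [0.1, 0.2, -8.8]
opening: 0.405
finger_force: 50.0
```

```bash
python3 p3.py .6 8 "-.008 -.016 -.022 -.022 -.018 -.01 .002 .02"
```

```text
model [-0.0132  0.0688  0.7422 -0.0697] | seen th -0.055 u 0.7384 xc 0.7419
after [-0.0518 -0.271   0.738   0.0214] u 0.7365414178396464 clock 10.65 [ 0.3468 -0.5753  0.1174] 3.1160041118718658
cum tool y [0.069 0.158 0.245 0.322 0.387 0.443 0.49  0.529 0.56  0.58 ]
[[-0.0158  0.5476  0.7221]
 [ 0.06    0.2051  0.6678]
 [ 0.0603 -0.0394  0.6239]
 [ 0.0466 -0.0447  0.5933]
 [ 0.0168 -0.0407  0.5783]
 [ 0.0186 -0.0876  0.5653]
 [ 0.0036 -0.1009  0.5618]
 [-0.0101 -0.0842  0.565 ]
 [-0.0199 -0.0227  0.5721]
 [-0.0118  0.1505  0.5753]]
```

```bash
cat >> look.py <<'E'
def look2(tag):
    s=sensors.get_state(); q=s["eef_rot"]; psi=2*np.arctan2(q[1],q[0])
    c=eyes.calibration("scene"); p,d=eyes.snapshot("scene"); s2=sensors.get_state()
    np.savez(f"l_{tag}.npz",p=p,d=d,tcp=s["tool_pos"],psi=psi)
    return s,s2,psi,c,p,d
def line(c,p,d,tcp,psi,verbose=0):
    "lean from tube + head pixels only, cast onto the swing plane"
    th,r,n=theta(c,p,d,tcp,psi)
    a=psi-np.pi; ex=np.array([np.cos(a),np.sin(a),0]); ey=np.array([-np.sin(a),np.cos(a),0])
    piv=tcp+[0,0,-.002]+.13*ex; P=cloud(c,d); q=P-piv
    X,Y,Z=q@ex,q@ey,q[...,2]
    hsv=cv2.cvtColor(p,cv2.COLOR_RGB2HSV)
    m=(np.abs(X)<.03)&(Z>.04)&(Z<.19)&(np.abs(Y)<.09)&(hsv[...,1]<80)&(hsv[...,2]>90)
    v,u=np.where(m); W=c["world_from_camera"]
    R=np.c_[(u-c["cx"])/K(c),(v-c["cy"])/K(c),np.ones(len(u))]@W[:3,:3].T
    t=((piv-W[:3,3])@ex)/(R@ex); h=W[:3,3]+t[:,None]*R-piv
    y,z=h@ey,h[:,2]; k=np.polyfit(z,y,1); hy,hz=-r*np.sin(th),r*np.cos(th)
    zb=.1; yb=np.polyval(k,zb)      # tube point at 0.1 m, then to head
    return th,np.arctan2(-(hy-yb),hz-zb),np.arctan2(-k[0],1),k[1],len(u)
E
python3 - <<'E'
from look import *
c=eyes.calibration("scene")
for f in("scene0","scene1"):
    z=np.load(f+".npz"); print(line(c,z["p"],z["d"],np.array([.5214,.1617,.0362]),3.115))
s,s2,psi,c,p,d=look2("a"); print(line(c,p,d,s["tool_pos"],psi),s2["clock"],s2["tool_pos"])
P=cloud(c,d); hsv=cv2.cvtColor(p,cv2.COLOR_RGB2HSV); q=P-s["tool_pos"]
# battery top + plate
m=(np.abs(q[...,0])<.17)&(np.abs(q[...,1])<.12)&(np.abs(q[...,2]-(.061-.037))<.012)&(hsv[...,1]<60)&(hsv[...,2]>140)&(q[...,0]<-.06)
print("batt",m.sum(),np.median(q[m],0),q[m].mean(0))
m2=(np.abs(q[...,0])<.17)&(np.abs(q[...,1])<.12)&(np.abs(q[...,2]-(.014-.037))<.012)&(hsv[...,1]<70)&(hsv[...,2]<120)
Q=q[m2][:,:2].astype(np.float32); print("plate",m2.sum(),cv2.minAreaRect(Q))
A=np.c_[q[m2][:,:2],np.ones(m2.sum())]; print("plane slope x,y",np.linalg.lstsq(A,q[m2][:,2],rcond=None)[0])
z=np.load("scene1.npz");P=cloud(c,z["d"]);hsv=cv2.cvtColor(z["p"],cv2.COLOR_RGB2HSV);q=P-np.array([.5214,.1617,.0362])
m=(np.abs(q[...,0])<.17)&(np.abs(q[...,1])<.12)&(np.abs(q[...,2]-(.061-.037))<.012)&(hsv[...,1]<60)&(hsv[...,2]>140)&(q[...,0]<-.06)
print("batt bench",m.sum(),np.median(q[m],0),q[m].mean(0))
E
```

```text
(np.float64(0.2532972224769776), np.float64(0.2611378809620505), np.float64(0.22320494758281048), np.float64(-0.0020260361106760765), 213)
(np.float64(0.2526353353444581), np.float64(0.26104927832158786), np.float64(0.21421076353286092), np.float64(-0.002816259215212785), 215)
(np.float64(-0.06951138794804033), np.float64(-0.05360632305541491), np.float64(-0.09575624369955445), np.float64(-0.0003692784230117308), 214) 10.7 [ 0.3469 -0.5758  0.1175]
batt 249 [-0.1177  0.0045  0.0244] [-0.117   0.0068  0.0245]
plate 1316 ((-0.0010968595743179321, 0.0028986483812332153), (0.11924804002046585, 0.30657193064689636), 88.77877807617188)
plane slope x,y [-0.0148 -0.0061 -0.023 ]
batt bench 202 [-0.1218  0.0257  0.0231] [-0.1194  0.0257  0.0232]
```

```bash
sed -i 's/\.3\*pre\[0\]+\.7\*th/.15*pre[0]+.85*th/' p3.py
python3 - <<'E'
import pickle
from sim import *
P,b,x=pickle.load(open("par.pkl","rb")); P["phi"]=0.; pickle.dump((P,b,x),open("par.pkl","wb"))
pickle.dump(((-.069,-.13,.737,0.),.7359),open("st.pkl","wb"))
E
python3 rp.py .5 7 0 1 6
```

```text
cum tool y [0.08  0.183 0.286 0.381 0.468 0.547 0.621 0.685 0.737 0.778]
[[-0.0126  0.7231  0.7165]
 [ 0.0739  0.2127  0.6499]
 [ 0.0782 -0.0123  0.5936]
 [ 0.0731  0.005   0.5478]
 [ 0.0481  0.107   0.5234]
 [ 0.0441 -0.1081  0.4971]
 [ 0.0299 -0.0872  0.4817]
 [ 0.0184 -0.0765  0.4732]
 [ 0.0075 -0.0736  0.4704]
 [-0.0033 -0.0687  0.4724]
 [-0.0118 -0.0268  0.4773]
 [-0.0079  0.0953  0.4798]]
```

send_rows(rows="0 0.08 0 0;0 0.183 0 0;0 0.286 0 0;0 0.381 0 0;0 0.468 0 0;-0.04 0.547 0 0;-0.08 0.621 0 0")

```text
clock: 11.28
tool_pos: [0.3748, -0.3908, 0.1178]
eef_rot: [0.013, 1.0, -0.0, -0.0]
contact_force: [1.2, -0.8, -8.8]
opening: 0.405
finger_force: 50.0
```

```bash
python3 p3.py .43 8 ".08 .183 .286 .381 .468 .547 .621"
```

```text
model [ 0.0732  0.0119  0.5479 -0.2603] | seen th 0.0295 u 0.552 xc 0.5496
after [ 0.0083 -0.7489  0.5468 -0.0242] u 0.5454808040781511 clock 11.3333 [ 0.3804 -0.3843  0.1189] 3.1158235673565478
cum tool y [0.091 0.203 0.309 0.402 0.481 0.546 0.599 0.639 0.666 0.679]
[[ 0.0289  0.48    0.5243]
 [ 0.0989  0.1683  0.4561]
 [ 0.094  -0.0564  0.4029]
 [ 0.0728 -0.0834  0.3679]
 [ 0.0345 -0.0936  0.3531]
 [ 0.0272 -0.1523  0.3441]
 [ 0.0028 -0.1601  0.3482]
 [-0.0199 -0.1376  0.3612]
 [-0.0362 -0.0324  0.3786]
 [-0.0213  0.2728  0.3873]]
```

```bash
cat > fit2.py <<'E'
from sim import *
import pickle
cm=lambda s:-.3*np.r_[0,np.array(s.split(),float)]
c1=[cm(".04 .133 .253 .373 .253 .153 .07 -.003 -.073 -.143"),cm("-.064 -.148 -.231 -.308 -.377 -.439 -.494 -.545"),cm("-.077 -.173 -.262 -.337 -.396 -.442"),cm("-.12 -.245 -.35 -.445 -.535 -.62"),cm("-.02 -.046 -.073 -.098 -.119 -.136 -.151 -.162")]
o1=np.array([-.0319,-.0082,-.0215,-.110,-.0248])
c2=[cm("-.008 -.016 -.022 -.022 -.018 -.01 .002 .02"),cm("0"),cm(".08 .183 .286 .381 .468 .547 .621")]
o2=np.array([-.061,-.0695,.0234])
def mk(v): return dict(G=.68*v[0],k=.45*v[1],c=.15*v[2],I=.016*v[0],ml=.0691*v[0],phi=v[3])
def chain(st,xc,cs,P):
    o=[]
    for q in cs:
        if len(q)>2: st,xc,_=run(st,xc,rows(np.diff(q)),P)
        o.append(st[0]); st,xc,_=run(st,xc,SNAP,P)
    return np.array(o),st
pr=np.array([.07,.07,.2,.01,.008,.01,.02,.15]); v0=np.array([1,1,1,0,.005,0,-.077,.0])
def f(v,full=0):
    P=mk(v); a,_=chain((.26,0,.0862,0.),.0862,c1,P)
    P2=dict(P,phi=v[5]); st=(v[6],v[7],.7481,.12); st,xc,_=run(st,.7479,SNAP,P2); b,e=chain(st,xc,c2,P2)
    r=np.r_[(a-v[4]-o1)/.006,(b-v[4]-o2)/.006,(v[6]-v[4]+.0838)/.006]
    if full: return a-v[4],b-v[4],e,P2
    return np.r_[r,(v-v0)/pr]
s=least_squares(f,[1,1,1.05,.005,.006,0,-.077,0],x_scale=pr); print(s.cost,s.x); a,b,e,P2=f(s.x,1); print(a,o1,b,o2,np.array(e),P2)
pickle.dump((P2,s.x[4],e),open("par.pkl","wb"))
pickle.dump(((e[0],e[1],.5455,e[3]),.5496),open("st.pkl","wb"))
E
python3 fit2.py; python3 rp.py .45 7 0 1 6
```

```text
0.6645802736397414 [ 0.9783  1.0179  1.0238  0.0049  0.0063 -0.0056 -0.0771  0.0218]
[-0.0295 -0.0098 -0.0194 -0.1116 -0.0245] [-0.0319 -0.0082 -0.0215 -0.11   -0.0248] [-0.0617 -0.0711  0.0244] [-0.061  -0.0695  0.0234] [-0.0039 -0.8886  0.5497  0.0032] {'G': np.float64(0.6652704393890034), 'k': np.float64(0.45804934491165045), 'c': np.float64(0.15356950067935443), 'I': np.float64(0.015653422103270666), 'ml': np.float64(0.0676032167085002), 'phi': np.float64(-0.005616583290250348)}
cum tool y [0.079 0.159 0.235 0.309 0.383 0.454 0.523 0.592 0.658 0.72 ]
[[ 0.0047  0.3553  0.5276]
 [ 0.0312  0.0131  0.4783]
 [ 0.0313  0.0035  0.4335]
 [ 0.0286 -0.0103  0.3914]
 [ 0.0085  0.1861  0.3641]
 [ 0.0142 -0.0933  0.3258]
 [-0.0059 -0.1266  0.2972]
 [-0.0226 -0.0748  0.2737]
 [-0.0323 -0.236   0.2501]
 [-0.1204  0.5275  0.2588]
 [-0.0794 -1.0726  0.2289]
 [-0.2091  2.2088  0.2763]]
```

```bash
sed -i 's/n=24/n=int(sys.argv[6]) if len(sys.argv)>6 else 24/' rp.py; python3 rp.py .36 7 0 1 6 18;  python3 rp.py .36 7 0 1 10 14
```

```text
cum tool y [0.12  0.24  0.357 0.463 0.564 0.659 0.755 0.835 0.891 0.925]
[[ 0.0378  0.7755  0.5174]
 [ 0.1011  0.1328  0.4415]
 [ 0.1011  0.011   0.3784]
 [ 0.1067  0.0936  0.3215]
 [ 0.0742  0.0384  0.291 ]
 [ 0.0462 -0.3156  0.2674]
 [ 0.002  -0.2628  0.2661]
 [-0.0304 -0.1182  0.2762]
 [-0.0237  0.262   0.2803]]
cum tool y [0.098 0.209 0.309 0.397 0.476 0.552 0.627 0.695 0.748 0.791]
[[ 0.0196  0.5445  0.523 ]
 [ 0.0759  0.0559  0.4556]
 [ 0.0615 -0.0691  0.4046]
 [ 0.057   0.0244  0.3601]
 [ 0.0308  0.0699  0.3342]
 [ 0.0206 -0.1185  0.3062]
 [ 0.0037 -0.1324  0.2866]]
```

send_rows(rows="-0.02 0.098 0 0;-0.04 0.209 0 0;-0.06 0.309 0 0;-0.08 0.397 0 0;-0.1 0.476 0 0;-0.1 0.552 0 0;-0.1 0.627 0 0")

```text
clock: 11.92
tool_pos: [0.4117, -0.2032, 0.1181]
eef_rot: [0.012, 1.0, -0.0, 0.002]
contact_force: [-0.1, 0.0, -8.9]
opening: 0.403
finger_force: 50.0
```

```bash
python3 p3.py .33 8 ".098 .209 .309 .397 .476 .552 .627"; python3 rp.py .33 8 0 1 8 16
```

```text
model [ 0.0572  0.026   0.3601 -0.2669] | seen th 0.0477 u 0.3644 xc 0.3615
after [ 0.0216 -0.7492  0.359  -0.0279] u 0.35837358024933563 clock 11.9667 [ 0.4123 -0.1972  0.1187] 3.1169583171723527
cum tool y [0.114 0.223 0.315 0.402 0.484 0.559 0.628 0.692 0.735 0.753]
[[ 0.0617  0.7206  0.3308]
 [ 0.1047 -0.0172  0.2652]
 [ 0.1021  0.0201  0.2145]
 [ 0.1014  0.0249  0.1715]
 [ 0.0673 -0.0952  0.1469]
 [ 0.0531 -0.317   0.1335]
 [ 0.0018 -0.3322  0.1462]
 [-0.0454 -0.2818  0.176 ]
 [-0.0788 -0.0615  0.2139]
 [-0.0466  0.5873  0.2321]]
cum tool y [0.104 0.215 0.307 0.391 0.462 0.515 0.554 0.579 0.589 0.584]
[[ 0.0541  0.6232  0.3332]
 [ 0.1028 -0.0107  0.2677]
 [ 0.0894 -0.082   0.2208]
 [ 0.0583 -0.1502  0.1931]
 [ 0.0165 -0.1784  0.1851]
 [-0.0095 -0.2358  0.1869]
 [-0.0423 -0.134   0.2005]
 [-0.033   0.358   0.2067]]
```

```bash
for g in .24 .18; do python3 rp.py $g 8 0 .5 15 24; done
```

```text
cum tool y [0.09  0.177 0.252 0.318 0.379 0.435 0.487 0.539 0.588 0.622]
[[ 0.0419  0.4694  0.3369]
 [ 0.0705 -0.0312  0.2845]
 [ 0.0582 -0.0375  0.2461]
 [ 0.0512 -0.0084  0.2143]
 [ 0.0265  0.0323  0.1932]
 [ 0.035  -0.0859  0.1704]
 [ 0.0235 -0.0605  0.1563]
 [ 0.015  -0.058   0.1461]
 [ 0.0063 -0.0569  0.1394]
 [-0.0023 -0.0555  0.1354]
 [-0.0113 -0.0578  0.1336]
 [-0.0131  0.0966  0.131 ]]
cum tool y [0.078 0.156 0.225 0.288 0.347 0.401 0.454 0.509 0.561 0.6  ]
[[ 0.0324  0.3487  0.3399]
 [ 0.0568 -0.012   0.2928]
 [ 0.0483 -0.0277  0.2561]
 [ 0.0435  0.0008  0.2243]
 [ 0.0201  0.0529  0.202 ]
 [ 0.0322 -0.0684  0.1763]
 [ 0.0231 -0.0444  0.1582]
 [ 0.017  -0.0421  0.143 ]
 [ 0.0107 -0.0414  0.1305]
 [ 0.0045 -0.0404  0.1203]
 [-0.0018 -0.0387  0.1118]
 [-0.0052  0.009   0.1035]]
```

send_rows(rows="0 0.095 0 0;0 0.19 0 0;0 0.27 0 0;0 0.34 0 0;0 0.4 0 0;0 0.45 0 0;0 0.495 0 0;0 0.535 0 0")

```text
clock: 12.63
tool_pos: [0.4156, -0.0425, 0.1181]
eef_rot: [0.012, 1.0, 0.001, 0.002]
contact_force: [0.1, -0.9, -8.2]
opening: 0.406
finger_force: 50.0
```

```bash
python3 p3.py .25 8 ".095 .19 .27 .34 .4 .45 .495 .535"; for g in .25 .2; do python3 rp.py $g 8 0 1 8 20;done
```

```text
model [ 0.042  -0.0343  0.1998 -0.1381] | seen th 0.0477 u 0.2037 xc 0.201
after [ 0.0321 -0.3835  0.2006 -0.0225] u 0.20055609023258103 clock 12.6833 [ 0.4162 -0.0394  0.1184] 3.117616672903212
cum tool y [0.053 0.116 0.172 0.217 0.249 0.27  0.28  0.28  0.27  0.253]
[[ 0.0486  0.315   0.1872]
 [ 0.0862  0.0685  0.1487]
 [ 0.072  -0.0908  0.1247]
 [ 0.0487 -0.1029  0.1157]
 [ 0.0297 -0.1217  0.1172]
 [ 0.0087 -0.1443  0.1275]
 [-0.0123 -0.1327  0.1456]
 [-0.0323 -0.1204  0.1692]
 [-0.0462 -0.006   0.1945]
 [-0.0255  0.3337  0.2071]]
cum tool y [0.05  0.106 0.153 0.19  0.218 0.237 0.249 0.253 0.248 0.237]
[[ 0.0465  0.2873  0.1878]
 [ 0.0735  0.0213  0.1543]
 [ 0.0592 -0.0749  0.1343]
 [ 0.0419 -0.0733  0.1253]
 [ 0.0257 -0.0931  0.125 ]
 [ 0.0105 -0.1123  0.1312]
 [-0.006  -0.105   0.1437]
 [-0.0222 -0.1045  0.1607]
 [-0.0366 -0.0427  0.1804]
 [-0.0236  0.2886  0.1917]]
cum tool y [0.037 0.078 0.115 0.146 0.171 0.19  0.205 0.214 0.219 0.219]
[[ 0.0355  0.1486  0.1912]
 [ 0.0526  0.0204  0.1659]
 [ 0.0443 -0.0455  0.1488]
 [ 0.0336 -0.0437  0.1388]
 [ 0.0201 -0.0518  0.1355]
 [ 0.0131 -0.0723  0.1355]
 [ 0.002  -0.07    0.14  ]
 [-0.0086 -0.0678  0.1477]
 [-0.0181 -0.0335  0.1572]
 [-0.0126  0.1466  0.1625]]
```

send_rows(rows="0 0.05 0.01 0;0 0.106 0.03 0;0 0.153 0.05 0;0 0.19 0.07 0;0 0.218 0.09 0;0 0.237 0.1 0;0 0.249 0.1 0;0 0.253 0.1 0")

```text
clock: 13.35
tool_pos: [0.4171, 0.0327, 0.0877]
eef_rot: [0.012, 1.0, 0.001, 0.001]
contact_force: [-0.1, 0.0, -8.7]
opening: 0.412
finger_force: 50.0
```

```bash
python3 p3.py .3 8 ".05 .106 .153 .19 .218 .237 .249 .253"; for g in .3 .35; do python3 rp.py $g 8 0 1 8 20;done
```

```text
model [ 0.0335 -0.0785  0.1242 -0.0067] | seen th 0.0492 u 0.1285 xc 0.1251
after [ 0.0467  0.021   0.1276 -0.0232] u 0.12882403382355403 clock 13.4 [0.417  0.0324 0.0877] 3.1169772049296194
cum tool y [-0.009 -0.025 -0.045 -0.068 -0.093 -0.121 -0.152 -0.187 -0.225 -0.261]
[[ 0.0425 -0.0714  0.1289]
 [ 0.0218 -0.0857  0.1386]
 [ 0.0105 -0.0444  0.1531]
 [ 0.0005 -0.0569  0.1709]
 [ 0.0087 -0.0837  0.1858]
 [-0.0134 -0.0641  0.2081]
 [-0.0206 -0.0398  0.2299]
 [-0.0277 -0.0421  0.2515]
 [-0.0322  0.0228  0.2716]
 [-0.0162  0.2226  0.282 ]]
cum tool y [-0.013 -0.033 -0.055 -0.078 -0.102 -0.128 -0.157 -0.191 -0.226 -0.259]
[[ 0.0385 -0.1211  0.1301]
 [ 0.017  -0.0714  0.1417]
 [ 0.0091 -0.03    0.1559]
 [ 0.0013 -0.0489  0.1725]
 [ 0.0088 -0.0797  0.1865]
 [-0.0107 -0.0461  0.207 ]
 [-0.0159 -0.0319  0.2265]
 [-0.022  -0.0398  0.2458]
 [-0.0276 -0.0027  0.2644]
 [-0.0158  0.2095  0.2756]]
cum tool y [-0.    -0.007 -0.018 -0.035 -0.055 -0.081 -0.113 -0.152 -0.196 -0.239]
[[ 0.0494  0.0164  0.1268]
 [ 0.0371 -0.0694  0.1305]
 [ 0.0242 -0.0556  0.1416]
 [ 0.01   -0.0783  0.1589]
 [ 0.0147 -0.1219  0.1757]
 [-0.0131 -0.0869  0.2024]
 [-0.0239 -0.0676  0.2298]
 [-0.0357 -0.0772  0.2585]
 [-0.0463 -0.0124  0.2874]
 [-0.0269  0.3528  0.3046]]
```

send_rows(rows="0 0 0 0;0 -0.007 0 0;0 -0.018 0 0;0 -0.035 0 0;0 -0.055 0 0;0 -0.081 0 0;0 -0.113 0 0;0 -0.152 0 0")

```text
clock: 14.07
tool_pos: [0.4148, -0.0148, 0.0873]
eef_rot: [0.013, 1.0, -0.0, 0.0]
contact_force: [0.6, -0.5, -8.4]
opening: 0.404
finger_force: 50.0
```

```bash
python3 p3.py .357 8 "0 -.007 -.018 -.035 -.055 -.081 -.113 -.152"; for g in .35; do python3 rp.py $g 8 0 1 8 18;python3 rp.py $g 8 0 1 12 24;done
```

```text
model [-0.0003 -0.1042  0.1706  0.1466] | seen th 0.0249 u 0.176 xc 0.1707
after [ 0.0395  0.5172  0.1773 -0.0309] u 0.1799779536883774 clock 14.1167 [ 0.4141 -0.0188  0.087 ] 3.1162534621055866
cum tool y [-0.07  -0.164 -0.257 -0.34  -0.413 -0.476 -0.532 -0.581 -0.622 -0.652]
[[ 0.0191 -0.4379  0.1928]
 [-0.057  -0.2331  0.2484]
 [-0.0608  0.029   0.2964]
 [-0.0492  0.0334  0.3319]
 [-0.0164  0.0219  0.3511]
 [-0.0234  0.0754  0.3702]
 [-0.0096  0.0949  0.3794]
 [ 0.003   0.0771  0.382 ]
 [ 0.0121  0.0302  0.3802]
 [ 0.008  -0.0958  0.3799]]
cum tool y [-0.076 -0.168 -0.254 -0.328 -0.393 -0.451 -0.504 -0.553 -0.595 -0.627]
[[ 0.0146 -0.4949  0.1942]
 [-0.0519 -0.1548  0.2479]
 [-0.0482  0.0423  0.2906]
 [-0.0389  0.0168  0.3234]
 [-0.0104  0.0014  0.3426]
 [-0.0189  0.0689  0.3627]
 [-0.0068  0.0787  0.3738]
 [ 0.0029  0.0493  0.3796]
 [ 0.0047 -0.0348  0.3838]]
cum tool y [-0.086 -0.176 -0.252 -0.318 -0.378 -0.433 -0.485 -0.536 -0.583 -0.619]
[[ 0.0065 -0.5984  0.1967]
 [-0.0456 -0.0536  0.2478]
 [-0.0377  0.0303  0.2858]
 [-0.033  -0.006   0.3173]
 [-0.0096 -0.0388  0.3379]
 [-0.0218  0.0578  0.3609]
 [-0.0132  0.0476  0.3756]
 [-0.0073  0.0412  0.386 ]
 [-0.0016  0.0405  0.3926]
 [ 0.0042  0.0405  0.3959]
 [ 0.0102  0.0361  0.3961]
 [ 0.0089 -0.0885  0.3963]]
```

send_rows(rows="0 -0.072 0 0;0 -0.168 0 0;0 -0.262 0 0;0 -0.346 0 0;0 -0.42 0 0;0 -0.483 0 0;0 -0.538 0 0;0 -0.587 0 0")

```text
clock: 14.78
tool_pos: [0.4093, -0.1921, 0.0871]
eef_rot: [0.014, 1.0, -0.0, -0.001]
contact_force: [0.7, -0.1, -9.2]
opening: 0.403
finger_force: 50.0
```

```bash
python3 p3.py .357 8 "-.072 -.168 -.262 -.346 -.42 -.483 -.538 -.587"; for g in .357; do python3 rp.py $g 8 0 2 8 18;done
python3 - <<'E'
from look import *
# fork prong line from the first top picture
c=eyes.calibration("top"); z=np.load("top0.npz"); P=cloud(c,z["d"])
m=(P[...,2]>.2)&(P[...,2]<.235)&(P[...,1]<-.1)&(P[...,1]>-.3)&(P[...,0]>.5)&(P[...,0]<.8)
v,u=np.where(m); R=ray(c,np.c_[u,v],.219)
for x in np.arange(.6,.8,.02):
    q=R[(R[:,0]>x)&(R[:,0]<x+.02)]; 
    if len(q)>4: a=q[q[:,1]>-.197,1]; b=q[q[:,1]<-.197,1]; print(round(x+.01,2),a.mean() if len(a) else 0,b.mean() if len(b) else 0)
E
```

```text
model [-0.0458  0.0194  0.3483  0.169 ] | seen th -0.0204 u 0.3533 xc 0.3468
after [ 0.002   0.6653  0.3546 -0.0381] u 0.35708669249951125 clock 14.8333 [ 0.4087 -0.1959  0.0868] 3.1138257437596333
cum tool y [-0.067 -0.155 -0.237 -0.305 -0.357 -0.395 -0.421 -0.435 -0.438 -0.43 ]
[[-0.0087 -0.3696  0.3685]
 [-0.0771 -0.2031  0.4189]
 [-0.0701  0.0834  0.456 ]
 [-0.0456  0.1007  0.4748]
 [-0.0193  0.1125  0.4789]
 [-0.0031  0.149   0.4747]
 [ 0.0192  0.144   0.4601]
 [ 0.0401  0.1269  0.4381]
 [ 0.0539 -0.003   0.413 ]
 [ 0.0285 -0.3826  0.4008]]
cum tool y [-0.07  -0.153 -0.225 -0.28  -0.322 -0.353 -0.375 -0.387 -0.389 -0.383]
[[-0.0113 -0.4031  0.3693]
 [-0.0664 -0.1086  0.4156]
 [-0.0511  0.0963  0.4455]
 [-0.0296  0.0839  0.4606]
 [-0.0076  0.0978  0.4642]
 [ 0.0067  0.1274  0.461 ]
 [ 0.0258  0.1227  0.4495]
 [ 0.0418  0.0479  0.433 ]
 [ 0.0264 -0.3238  0.4242]]
0.61 -0.15311943963926147 -0.23694775547333213
0.63 -0.16146663662343547 -0.23048494148353493
0.65 -0.16795203677641046 -0.2249717745755657
0.67 -0.16825444907914974 -0.22540336549706086
0.69 -0.16855823114444674 -0.22583691281774204
0.71 -0.1688852602637016 -0.22627242987035304
0.73 -0.17237252106044587 -0.22165520615794448
0.75 -0.17631564973976904 -0.21890713703694703
0.77 -0.1792168093653013 -0.2175894765236877
```

send_rows(rows="-0.08 0 0 0;-0.2 0 0.01 0;-0.31 0 0.03 0;-0.375 0 0.05 0;-0.405 0 0.07 0;-0.41 0 0.08 0")

```text
clock: 15.33
tool_pos: [0.5343, -0.1929, 0.0622]
eef_rot: [0.013, 1.0, 0.0, 0.0]
contact_force: [-0.4, 0.1, -9.0]
opening: 0.404
finger_force: 50.0
```

Run:
```python
from look import *
s,s2,psi,c,p,d=look2("f"); print(line(c,p,d,s["tool_pos"],psi),s2["tool_pos"],psi,s2["contact_force"],s2["clock"])
cv2.imwrite("pics/f.png",cv2.resize(p[150:330,120:360,::-1],(720,540)))
```

```text
(np.float64(0.07758868541093422), np.float64(0.08536690813094715), np.float64(0.04705648473021554), np.float64(-0.0019427000134961468), 162) [ 0.5322 -0.193   0.0617] 3.1155393070756423 [-0.0552  0.322  -9.0892] 15.3833
```

View pics/f.png

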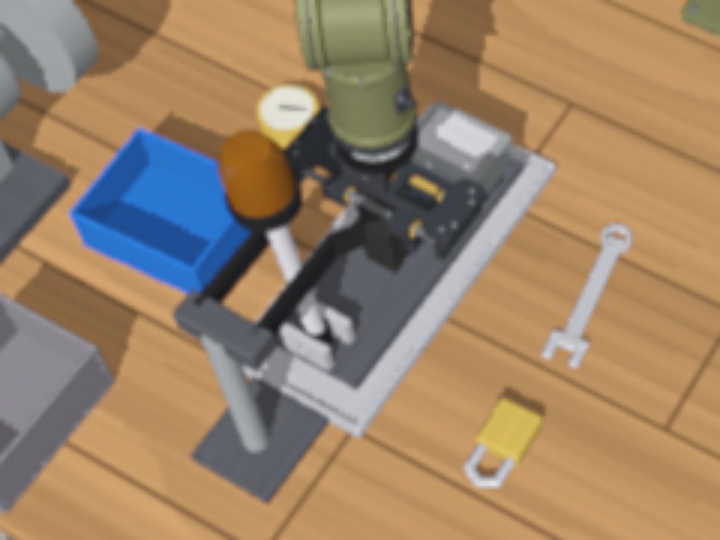

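send_rows(rows="0 0 0.008 0;0 0 0.016 0;0 0 0.024 0;0 0 0.032 0;0 0 0.04 0;0 0 0.046 0;0 0 0.052 0;0 0 0.056 0;0 0 0.06 0;0 0 0.06 0")

```text
clock: 16.22
tool_pos: [0.5332, -0.1931, 0.0451]
eef_rot: [0.013, 1.0, -0.0, -0.0]
contact_force: [0.1, -1.3, -8.8]
opening: 0.4
finger_force: 50.0
```

send_rows(rows="0 0 0.003 0;0 0 0.006 0;0 0 0.009 0;0 0 0.011 0;0 0 0.013 0;0 0 0.013 0")

```text
clock: 16.72
tool_pos: [0.533, -0.1931, 0.0423]
eef_rot: [0.013, 1.0, -0.0, 0.0]
contact_force: [-6.2, 0.1, 1.8]
opening: 0.403
finger_force: 50.0
```

send_rows(rows="0 0 0 0;0 0 0 0;0 0 0 0;0 0 0 0;0 0 0 0;0 0 0 0;0 0 0 0;0 0 0 0", jaw=-1)

```text
clock: 17.38
tool_pos: [0.5334, -0.1931, 0.0414]
eef_rot: [0.013, 1.0, -0.0, 0.0]
contact_force: [0.7, -0.2, 0.6]
opening: 0.984
finger_force: 0.0
```

send_rows(rows="0 0 -0.03 0;0 0 -0.08 0;0 0 -0.15 0;0 0 -0.23 0;0.03 0 -0.32 0;0.07 0 -0.42 0;0.13 0 -0.5 0;0.2 0 -0.55 0;0.25 0 -0.58 0;0.25 0 -0.6 0")

```text
clock: 18.22
tool_pos: [0.4553, -0.1915, 0.2229]
eef_rot: [0.013, 1.0, -0.001, -0.001]
contact_force: [0.4, -0.4, -0.9]
opening: 1.001
finger_force: 0.0
```

Run:
```python
from look import *
s,s2,psi,c,p,d=look2("g"); print(s2["tool_pos"],s2["contact_force"],s2["opening"],line(c,p,d,np.array([.533,-.193,.0423]),psi))
P=cloud(c,d); hsv=cv2.cvtColor(p,cv2.COLOR_RGB2HSV); q=P-[.532,-.196,0]
m=(np.abs(q[...,0])<.17)&(np.abs(q[...,1])<.07)&(P[...,2]<.03)&(P[...,2]>.012)&(hsv[...,2]<110)&(hsv[...,1]<70)
print(m.sum(),np.median(P[m],0),cv2.minAreaRect(P[m][:,:2].astype(np.float32)),np.linalg.lstsq(np.c_[q[m][:,:2],np.ones(m.sum())],P[m][:,2],rcond=None)[0])
cv2.imwrite("pics/g.png",cv2.resize(p[150:330,120:360,::-1],(720,540)))
```

```text
[ 0.4579 -0.1915  0.2236] [ 1.1733 -0.3501  0.9211] 1.001565581582711 (np.float64(0.09390758043992994), np.float64(0.10281780630788094), np.float64(0.05301084559099381), np.float64(-0.002791329660907033), 161)
1601 [ 0.5752 -0.1697  0.0193] ((0.5345920324325562, -0.19184279441833496), (0.11435894668102264, 0.29778560996055603), 89.27119445800781) [-0.0021  0.0001  0.0194]
```

View pics/g.png

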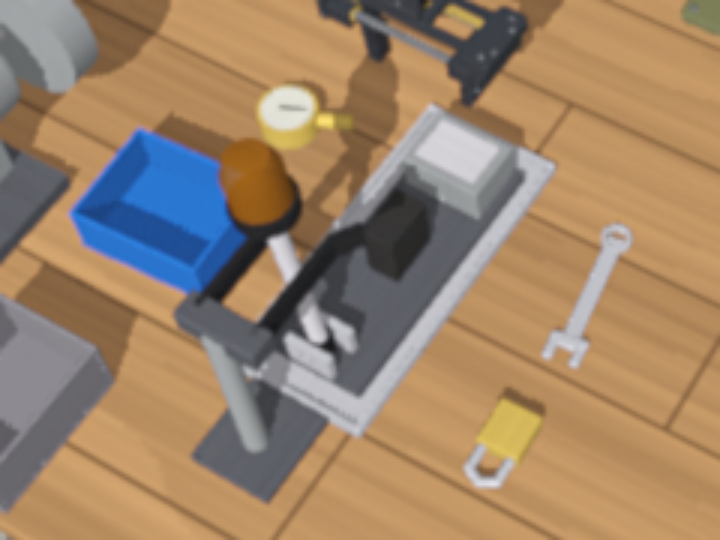

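```bash
python3 -c "
from plant import finish_job
print(finish_job())"
```

```text
the job is handed in; nothing more can be done
None
```

The lamp is docked and handed in: the base lies flat in the tray, the mast stands between the prongs leaning about 0.10 rad, and the gripper is clear; by my estimate the mast stayed within 0.12 rad of upright in mid-air for about 9 s. On the way the base brushed the fixed grinder at about 6 N.

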